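Rock the ball sorter's gate over and feed the other chute

TASK

The blue seesaw gate of the ball sorter is tipped towards one of its two green chutes: press the raised yellow pad down with a fingertip until the gate rocks over its pivot and stays tipped the other way. Then push the steel ball forward along its feed lane so that it drops onto the gate and rolls down into that other chute. Nothing is to be gripped or lifted, the ball only pushed; leave the two loose caps and the steel block beside the sorter where they are.

Things in the scene. Friction and masses are not known exactly. Their poses are not given: they have to be found in the camera images.
- sorter: Ball sorter, fixed to the bench, 400 mm wide (y), reaching 132 mm in front of its origin and 68 mm behind; highest point 181 mm (red weight at the back). Origin: on the bench below the middle of the gate. +x points away from the robot along the feed lane, +y left, z up. The gate's blue trough lies across the lane's far end: 190 mm long (y), 44 mm wide (x), with a back lip 20 mm high.
- gate (a joint): Tilt of the blue gate about its pivot (along sorter x, 95 mm up), rad. Positive: left end raised, feeds the right chute; negative: right end raised, feeds the left. Stops at +0.24 and -0.24. A red weight above the pivot makes it fall to the side it leans to and stay; it starts on either side. About 1 N on the raised pad tips it; past level it falls over by itself.
- pad_left (a point): Top centre of the left yellow press pad on the gate, 45 mm (x) by 36 mm (y), at sorter x = -47, y = +76 mm when level; about 117 mm above the bench when raised, 80 mm when down.
- pad_right (a point): The same for the right yellow press pad, at sorter x = -47, y = -76 mm.
- ball: Loose polished steel ball, 32 mm across, 0.13 kg. Origin at its centre, which starts about 121 mm above the bench, in the lane at sorter x = -75 mm, held between two 2 mm cross ribs of the lane floor that it rolls over when pushed. Smooth: friction about 0.25 against all it touches.
- lane_start (a point): Point on the feed lane's floor under the waiting ball, 105 mm above the bench, at sorter x = -75, y = 0 mm. The lane is a straight steel channel from sorter x = -126 to -26 mm, 36 mm wide inside, side walls only 8 mm above its floor, open above and at both ends. A ball pushed in +x off its far end drops about 8 mm onto the middle of the gate.
- chute_left (a point): Floor of the left chute near its closed outer end, 172 mm left of the sorter's origin, where a ball comes to rest. The green-sided chute is 42 mm wide, reaches from 82 to 188 mm left of the origin; walls 60 mm high, end wall 70 mm.
- chute_right (a point): The same for the right chute, 172 mm right of the sorter's origin.
- red_cap: Red round terminal cap, 26 mm across, 22 mm tall, standing loose on the bench, origin under its middle. To be left alone.
- blue_cap: Blue round terminal cap, 26 mm across, 22 mm tall, standing loose on the bench, origin under its middle. To be left alone.
- jig_block: Plain grey steel jig block, 45 x 70 mm, 35 mm tall, standing loose on the bench, origin under its middle. To be left alone.

How it is judged:
On the way, in this order (a step that is already met when the one before it is completed fails the run):
1. the gate is rocked over and rests tipped to the other side, the ball still waiting in its lane (distance of pad_left from where it was at the start of the episode above 0.021 m and (value of joint gate below -0.19 rad or value of joint gate above 0.19 rad) and x of ball in the frame of sorter below -0.03 m), for 0.2 s.
2. the ball, off its lane, is on the gate (x of ball in the frame of sorter above -0.02 m and y of ball in the frame of sorter between -0.09 and 0.09 m and z of ball in the frame of sorter above 0.08 m), for 0.02 s.
At the end, for the whole second after the job is handed in: The gate rests tipped to the side opposite to its start (tilt beyond 0.19 rad, of 0.24), and the ball lies at rest (below 30 mm/s) inside the chute on the gate's new low side: 100 to 195 mm to that side of the sorter's origin, between the chute's walls, its centre below 60 mm (distance of pad_left from where it was at the start of the episode above 0.021 m and ((value of joint gate below -0.19 rad and y of ball in the frame of sorter between 0.1 and 0.195 m and x of ball in the frame of sorter between -0.024 and 0.024 m and z of ball in the frame of sorter below 0.06 m) or (value of joint gate above 0.19 rad and y of ball in the frame of sorter between -0.195 and -0.1 m and x of ball in the frame of sorter between -0.024 and 0.024 m and z of ball in the frame of sorter below 0.06 m)) and linear speed of ball below 0.03 m/s); the robot touches nothing.
It fails at once if the ball is lifted (its centre more than 145 mm above the bench; it starts at 121 mm) (height (world z) of ball above 0.145 m).
It fails at once if a cap or the steel block beside the sorter is shifted by more than 20 mm (distance of any of red_cap, blue_cap, jig_block from where it was at the start of the episode above 0.02 m).
It also fails if it takes over 42 s, if anything falls off the work surface, if the arm or the gripper's body presses on something with over 40 N, if the wrist force passes 120 N, or if a joint passes its speed limit or range.

ROBOT

A 7-joint arm with a two-finger parallel gripper is mounted at the origin on a cart in front of the work surface, level with it; the furniture and walls round the work are solid. World frame = base frame: x ahead of the robot, y to its left, z up, the work surface at z = 0. Lengths are in m, angles in rad, forces in N, time in s.
With the tool pointing down it reaches from about 0.4 to 0.925 m from the base axis. Payload 4.1 kg.
Tool frame: the origin (TCP) lies between the finger pads; the fingertips stand 17 mm ahead of it and the grasp point (between the pads) lies 2 mm behind it; x points along the fingers, y is the direction in which the jaws open and shut, and the axes are right-handed (so a half turn about x gives the same grasp; the last joint's range is limited). The gripper opens to 85 mm and grips with 20 to 120 N. Pads are 22 mm wide; open, the fingers measure 114 mm over their backs; the gripper's body (76 mm by 85 mm) begins 54 mm behind the grasp point. The pads swing forward as they close: fully open they stand 13 mm farther back than shut.
Start: joints at [-1.353, 0.398, 0.045, 1.537, -0.019, 1.207, -0.051], TCP at [0.202, 0.618, 0.223] pointing down, gripper open.
Joint ranges: [-2.82, 2.82], [-0.49, 2.23], [-1.37, 1.46], [0, 2.46], [-1.36, 4.5], [0.23, 2], [-2.94, 2.94]. Speed limits (rad/s): [2.57, 2.57, 3.14, 3.14, 3.14, 3.14, 3.14].

INTERFACE

Orientations are given as a unit quaternion [w, x, y, z].
In Python, from workcell import ctrl, optics, workorder gives the robot as it stands.
- The arm moves only by the tool servo_tool, never from a script. Its argument "series" is a list of rows, each a list of 3 entries, a list of its own where there are three numbers: the opening, from 0 (shut) to 1 (fully open), then the shift along the tool's x, y, z in mm, then the turn, a rotation vector about the tool's x, y, z in degrees. A call has 1 to 20 rows; each row is the pose to reach, as a shift and turn from the pose commanded when the call began, along the tool's axes at that moment; what a row does not reach only later rows make up. A row lasts 1/8 s, in which the tool goes at most 62.5 mm and 10.7 degrees, less where a joint would pass 70% of its speed; a pose out of reach is approached as far as the arm can. A call with a gripper value outside its range is refused whole. The fingers move at their own pace and stop on an object; the grip force is fixed at half the most. Time passes only in rows, so rows that repeat a pose let the fingers close. It gives the time, the measured TCP pose, the force and the opening at its end, in the units of the state.
- ctrl.get_state(): the state, without advancing time (a new reading comes with each control period).
- optics.capture(name): name is "scene" or "top"; returns the picture (400x640x3 uint8, red, green, blue); there is no depth.
- optics.get_calibration(name): a dict with "fovy" (degrees; the focal length in pixels is half the picture's height over the tangent of half this angle, whatever the lens; pixels are square), "cx", "cy" (the principal point, pixels), "dist_coeffs" ([k1, k2, p1, p2, k3] as OpenCV has them; the pictures are not rectified), "origin" and "orientation" of the camera in the world. Camera axes: x right, y up, looking along -z (the intrinsics and any distortion apply to the point x, -y, -z); pixel columns grow to the right and rows downward; lengths in m; the calibration is good to about 2 mm. A picture is of the moment at which its call begins. get_calibration takes no time and is no camera call.
- workorder.close_job(): hands the job in, once; it reports no verdict.
The state is a dict: "t": time; "joint_pos": joint angles; "dq": joint speeds; "joint_efforts": joint torques, N m; "tcp_pos": TCP position; "ee_rot": TCP orientation; "contact_force": force on the tool from outside, world axes, zero at the start; "moment": the same for the moment, N m; "finger_gap": finger opening in m.
Only numpy, scipy, OpenCV 4.12 (cv2) and the standard library are available. Lean on these libraries where they do the work, as an engineer would, in place of code of your own. Each camera call takes 0.05 s, during which the arm holds its last target.

## Working session

There is one attempt and no reset: what is moved stays moved. The work goes in short steps, Python scripts to look and compute and a tool call to move; the robot and the scene stay as the last step left them, time stands still between calls to the robot, and variables do not carry over. Pictures are saved under pics/ and viewed, and the job is handed in when it is done.

Besides the shell and the picture viewer there is one more tool, called after "Emit:" in YAML: its name, and indented under it one key for each argument. servo_tool: Moves the arm, as the interface text tells. Its arguments: {"type":"object","properties":{"series":{"type":"array"}},"required":["series"]}

```bash
mkdir -p pics
python3 - <<'E'
from workcell import ctrl, optics
import cv2
s=ctrl.get_state()
for k in s: print(k,s[k])
for n in ("scene","top"):
    im=optics.capture(n); cv2.imwrite(f"pics/{n}0.png",im[:,:,::-1]); print(n,optics.get_calibration(n))
E
```

```text
t 0.0
joint_pos [-1.35299423  0.39918835  0.0450631   1.53788066 -0.01868511  1.20689378
 -0.05068838]
dq [ 0.00175301 -0.00067573  0.00049475  0.00054248  0.00034666  0.00032062
  0.00153055]
joint_efforts [-3.82534317e-04 -4.75117922e+01  1.36468504e+00 -2.54222327e+01
  1.17430105e-02  9.54424439e-03  5.98812434e-06]
tcp_pos [0.20229398 0.61703614 0.22176614]
ee_rot [ 0.69820724  0.11081597  0.69831216 -0.11218996]
contact_force [-0.38025177  0.03725153  0.17222514]
moment [-0.01377943  0.01054743 -0.04252641]
finger_gap 0.08547510846074675
scene {'fovy': 44.187503699313254, 'cx': 323.32299922419384, 'cy': 198.9466965313412, 'dist_coeffs': array([-0.02244075,  0.        ,  0.        ,  0.        ,  0.        ]), 'origin': array([-0.55757016, -0.72159408,  0.64418267]), 'orientation': array([ 0.72017397,  0.46199894, -0.28671686, -0.43092909])}
top {'fovy': 47.52735325738669, 'cx': 311.82164737841464, 'cy': 198.97078500166387, 'dist_coeffs': array([-0.01922279,  0.        ,  0.        ,  0.        ,  0.        ]), 'origin': array([ 0.35952971, -0.14093692,  1.48316662]), 'orientation': array([-0.70406119, -0.04040654,  0.04499242,  0.70755977])}
```

View pics/scene0.png

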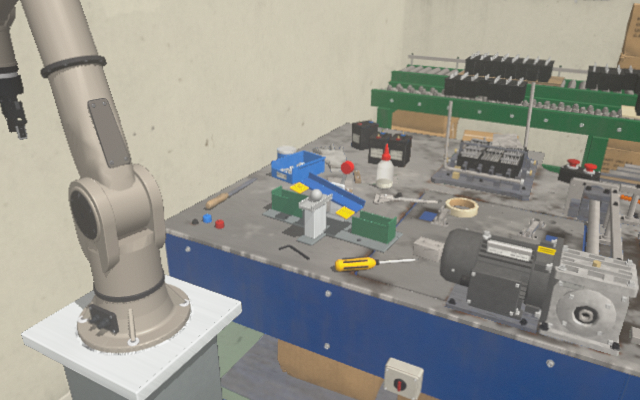

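View pics/top0.png

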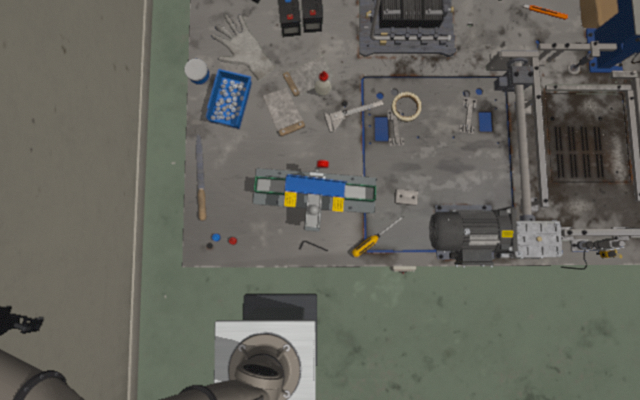

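Run:
```python
import cv2
a=cv2.imread("pics/top0.png")[160:240,240:390]; cv2.imwrite("pics/t0z.png",cv2.resize(a,None,fx=5,fy=5,interpolation=cv2.INTER_CUBIC))
a=cv2.imread("pics/scene0.png")[150:250,255:410]; cv2.imwrite("pics/s0z.png",cv2.resize(a,None,fx=5,fy=5,interpolation=cv2.INTER_CUBIC))
```

```text
(no output)
```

View pics/t0z.png

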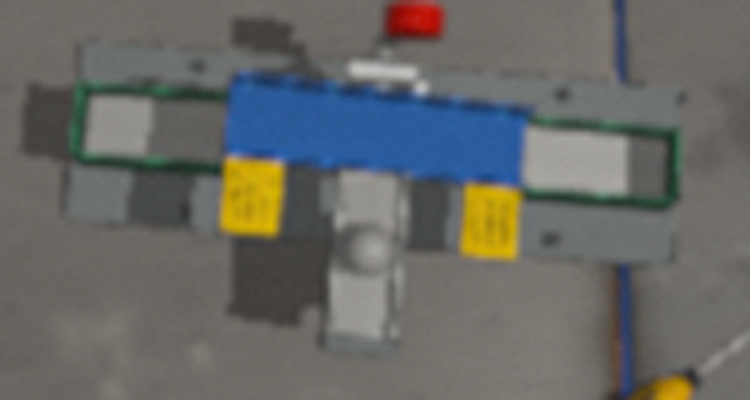

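View pics/s0z.png

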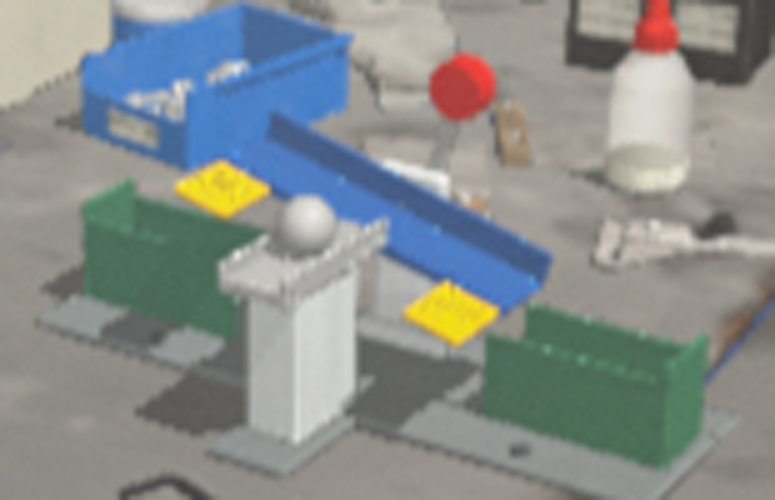

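```bash
cat > h.py <<'E'
import numpy as np, cv2
from scipy.spatial.transform import Rotation as R
from workcell import optics
def cam(n):
    c=optics.get_calibration(n); f=200/np.tan(np.radians(c['fovy']/2))
    K=np.array([[f,0,c['cx']],[0,f,c['cy']],[0,0,1.]])
    w,x,y,z=c['orientation']; Rw=R.from_quat([x,y,z,w]).as_matrix()@np.diag([1,-1,-1.])
    return K,c['dist_coeffs'],Rw.T,-Rw.T@c['origin']
def proj(n,P):
    K,d,r,t=cam(n)
    return cv2.projectPoints(np.asarray(P,float).reshape(-1,3),cv2.Rodrigues(r)[0],t,K,d)[0].reshape(-1,2)
def onplane(n,uv,z):
    K,d,r,t=cam(n); p=cv2.undistortPoints(np.array([[uv]],float),K,d)[0,0]
    v=r.T@np.array([*p,1]); o=-r.T@t; return o+v*(z-o[2])/v[2]
E
python3 - <<'E'
from h import *
from scipy.optimize import least_squares
obs=[("top",(-75,0,121),(367,247)),("top",(-47,73,117),(252,197)),("top",(-47,-74.6,80),(491,222)),
("top",(0,188,70),(73,122)),("top",(0,-188,70),(678,164)),
("scene",(-75,0,121),(305,225)),("scene",(-47,73,117),(222,188)),("scene",(-47,-74.6,80),(451,313))]
off={"top":(240,160),"scene":(255,150)}
uv=np.array([np.array(o[2])/5-.4+off[o[0]] for o in obs]); P=np.array([o[1] for o in obs])/1e3
def tw(p): 
    c,s=np.cos(p[2]),np.sin(p[2]); return P@np.array([[c,-s,0],[s,c,0],[0,0,1]]).T+[p[0],p[1],0]
def f(p):
    W=tw(p); return np.concatenate([proj(o[0],w)[0]-u for o,w,u in zip(obs,W,uv)])
r=least_squares(f,[.6,-.1,0]); print(r.x, np.degrees(r.x[2])); print(r.fun.reshape(-1,2).round(2)); print(tw(r.x).round(4))
for uvp,z in (((323,163.5),.022),((215.5,237.5),.022),((233,240.5),.022),((406,197),.035)): print(onplane("top",uvp,z).round(3))
E
```

```text
[ 0.56721761 -0.160934   -0.07478829] -4.285053564885684
[[ 0.57  0.67]
 [ 0.15 -0.06]
 [ 0.2  -0.32]
 [ 1.23 -0.6 ]
 [-0.49 -0.68]
 [-0.54  0.43]
 [-0.67 -0.14]
 [-0.47 -0.21]]
[[ 0.4924 -0.1553  0.121 ]
 [ 0.5258 -0.0846  0.117 ]
 [ 0.5148 -0.2318  0.08  ]
 [ 0.5813  0.0265  0.07  ]
 [ 0.5532 -0.3484  0.07  ]
 [ 0.4924 -0.1553  0.121 ]
 [ 0.5258 -0.0846  0.117 ]
 [ 0.5148 -0.2318  0.08  ]]
[ 0.654 -0.188  0.022]
[0.414 0.159 0.022]
[0.404 0.102 0.022]
[ 0.54  -0.454  0.035]
```

```bash
cat >> h.py <<'E'
from workcell import ctrl
SX,SY,YAW=0.5672,-0.1609,-0.0748
def s2w(x,y,z):
    c,s=np.cos(YAW),np.sin(YAW); x/=1e3;y/=1e3; return np.array([SX+c*x-s*y,SY+s*x+c*y,z/1e3])
def w2s(p):
    c,s=np.cos(YAW),np.sin(YAW); d=np.array(p)-[SX,SY,0]; return np.array([c*d[0]+s*d[1],-s*d[0]+c*d[1],d[2]])*1e3
def pose():
    s=ctrl.get_state(); w,x,y,z=s['ee_rot']; return s,np.array(s['tcp_pos']),R.from_quat([x,y,z,w])
def Rt(k=0): # tool x down, tool y along sorter y turned by k*90
    a=YAW+k*np.pi/2; y=np.array([-np.sin(a),np.cos(a),0]); x=np.array([0,0,-1.]); return R.from_matrix(np.c_[x,y,np.cross(x,y)])
def delta(pw,k=0):
    s,p,r=pose(); return (r.inv().apply(pw-p)*1e3).round(1), np.degrees((r.inv()*Rt(k)).as_rotvec()).round(1)
E
python3 - <<'E'
from h import *
s,p,r=pose(); print(r.as_matrix().round(3))
for k in range(4):
    print(k,delta(np.array([.45,.25,.25]),k), delta(s2w(-47,76,200),k))
E
```

```text
[[-0.     0.311  0.95 ]
 [-0.002  0.95  -0.311]
 [-1.    -0.002  0.   ]]
0 (array([ -27.6, -271.7,  349.7]), array([-13.9,  -0. ,   0.1])) (array([  22.9, -563.1,  525.2]), array([-13.9,  -0. ,   0.1]))
1 (array([ -27.6, -271.7,  349.7]), array([-1.039e+02, -1.000e-01,  1.000e-01])) (array([  22.9, -563.1,  525.2]), array([-1.039e+02, -1.000e-01,  1.000e-01]))
2 (array([ -27.6, -271.7,  349.7]), array([166.1,   0.2,   0. ])) (array([  22.9, -563.1,  525.2]), array([166.1,   0.2,   0. ]))
3 (array([ -27.6, -271.7,  349.7]), array([76.1,  0.1,  0.1])) (array([  22.9, -563.1,  525.2]), array([76.1,  0.1,  0.1]))
```

Emit:
servo_tool:
  series:
    - [0, [-28, -14, 17], [-1, 0, 0]]
    - [0, [-28, -41, 52], [-2, 0, 0]]
    - [0, [-28, -68, 87], [-3, 0, 0]]
    - [0, [-28, -95, 122], [-5, 0, 0]]
    - [0, [-28, -122, 157], [-6, 0, 0]]
    - [0, [-28, -149, 192], [-7, 0, 0]]
    - [0, [-28, -176, 227], [-9, 0, 0]]
    - [0, [-28, -204, 262], [-10, 0, 0]]
    - [0, [-28, -231, 297], [-12, 0, 0]]
    - [0, [-28, -258, 332], [-13, 0, 0]]
    - [0, [-28, -272, 350], [-13.9, 0, 0.1]]
    - [0, [-28, -272, 350], [-13.9, 0, 0.1]]

```text
t: 1.6
tcp_pos: [0.451, 0.2482, 0.2505]
ee_rot: [0.707, 0.028, 0.707, -0.027]
contact_force: [-0.3, 0.1, -0.0]
finger_gap: -0.0
```

Run:
```python
from h import *
s,p,r=pose(); print(s['t'],p,s['joint_pos'].round(2),s['contact_force'],s['finger_gap'])
print(delta(s2w(-47,78,160)))
```

```text
1.6 [0.45104671 0.24823866 0.25054491] [-0.83  0.14  0.27  1.82 -0.04  1.19  0.95] [-0.28390514  0.1398596  -0.03369822] -4.543532364624011e-05
(array([  90.2, -321. ,  100.7]), array([-0.2, -0. , -0.1]))
```

Emit:
servo_tool:
  series:
    - [0, [0, -20, 6], [0, 0, 0]]
    - [0, [0, -55, 17], [0, 0, 0]]
    - [0, [10, -95, 30], [0, 0, 0]]
    - [0, [20, -135, 42], [0, 0, 0]]
    - [0, [30, -175, 55], [0, 0, 0]]
    - [0, [40, -215, 67], [0, 0, 0]]
    - [0, [45, -255, 80], [0, 0, 0]]
    - [0, [45, -290, 91], [0, 0, 0]]
    - [0, [45, -312, 98], [0, 0, 0]]
    - [0, [45, -321, 101], [0, 0, 0]]
    - [0, [75, -321, 101], [0, 0, 0]]
    - [0, [90, -321, 101], [0, 0, 0]]
    - [0, [90, -321, 101], [0, 0, 0]]

```text
t: 3.22
tcp_pos: [0.5264, -0.0757, 0.1591]
ee_rot: [0.706, 0.026, 0.708, -0.025]
contact_force: [-0.1, -0.8, 0.3]
finger_gap: 0.0002
```

Run:
```python
from h import *
s,p,r=pose(); print(s['t'],p,w2s(p),s['joint_pos'].round(2),s['contact_force'])
for n,(x,y) in (("top",(240,150)),("scene",(255,120))):
    a=optics.capture(n)[y:y+110,x:x+155,::-1]; cv2.imwrite(f"pics/{n}1.png",cv2.resize(a,None,fx=5,fy=5,interpolation=cv2.INTER_CUBIC))
```

```text
3.225 [ 0.52641696 -0.07569958  0.15905573] [-47.03605317  81.9144543  159.0557253 ] [-0.36  0.28  0.51  1.9  -0.16  1.    1.72] [-0.10172991 -0.77859222  0.27352391]
```

View pics/scene1.png

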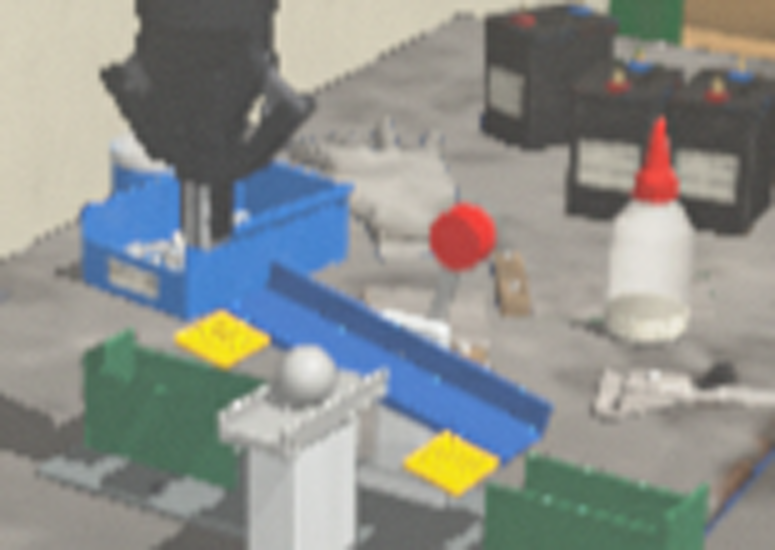

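View pics/top1.png

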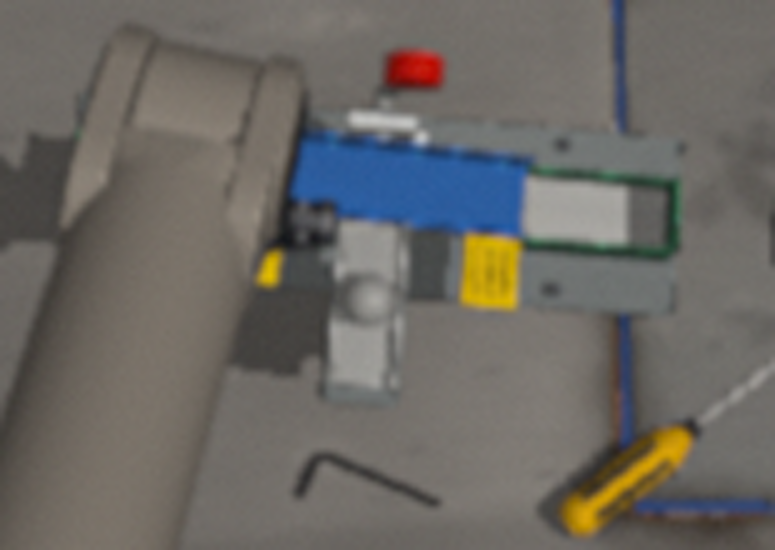

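Emit:
servo_tool:
  series:
    - [0, [10, -4, 0], [0, 0, 0]]
    - [0, [18, -4, 0], [0, 0, 0]]
    - [0, [24, -4, 0], [0, 0, 0]]
    - [0, [28, -4, 0], [0, 0, 0]]
    - [0, [32, -4, 0], [0, 0, 0]]
    - [0, [36, -4, 0], [0, 0, 0]]
    - [0, [40, -4, 0], [0, 0, 0]]
    - [0, [44, -4, 0], [0, 0, 0]]
    - [0, [48, -4, 0], [0, 0, 0]]
    - [0, [52, -4, 0], [0, 0, 0]]
    - [0, [56, -4, 0], [0, 0, 0]]
    - [0, [56, -4, 0], [0, 0, 0]]
    - [0, [56, -4, 0], [0, 0, 0]]

```text
t: 4.95
tcp_pos: [0.527, -0.0812, 0.1043]
ee_rot: [0.707, 0.027, 0.707, -0.026]
contact_force: [-0.8, -0.4, -0.2]
finger_gap: 0.0003
```

Run:
```python
from h import *
s,p,r=pose(); print(s['t'],p,w2s(p),s['contact_force'])
for n,(x,y) in (("scene",(255,120)),):
    a=optics.capture(n)[y:y+110,x:x+155,::-1]; cv2.imwrite(f"pics/{n}2.png",cv2.resize(a,None,fx=5,fy=5,interpolation=cv2.INTER_CUBIC))
```

```text
4.95 [ 0.52697937 -0.08120918  0.10426118] [-46.06347724  76.4622917  104.2611813 ] [-0.84062521 -0.42939413 -0.18918932]
```

View pics/scene2.png

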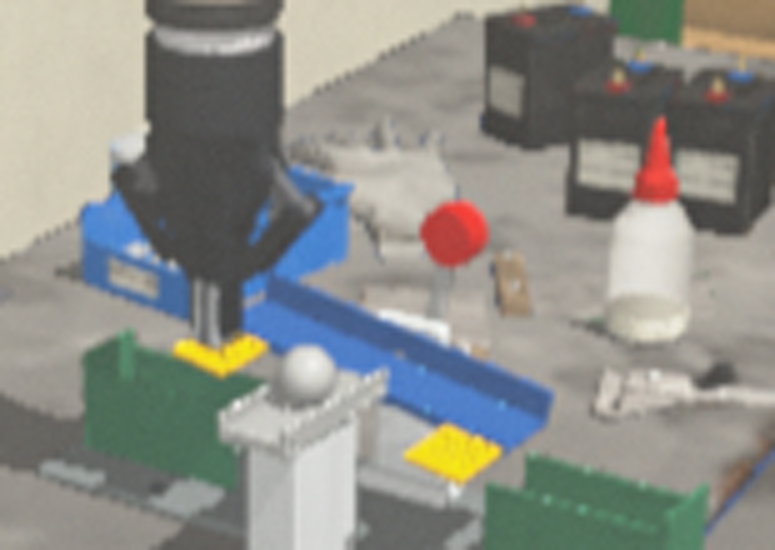

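Run:
```python
from h import *
def z(p): return ((proj("scene",p)[0]-[255,120]+.4)*5).round()
for h in (80,87,98,105,110,117): print(h,"L",z(s2w(-47,74,h)),"R",z(s2w(-47,-74,h)),'tipfront',z(s2w(-57,76,h)))
s,p,r=pose();print(z(p))
```

```text
80 L [218. 398.] R [448. 462.] tipfront [204. 403.]
87 L [217. 387.] R [448. 450.] tipfront [204. 392.]
98 L [217. 368.] R [449. 431.] tipfront [204. 374.]
105 L [217. 357.] R [449. 419.] tipfront [204. 362.]
110 L [217. 349.] R [449. 410.] tipfront [204. 354.]
117 L [217. 337.] R [450. 398.] tipfront [204. 342.]
[215. 356.]
```

Run:
```python
from h import *
def z(p): return ((proj("scene",p)[0]-[255,120]+.4)*5).round()
s,p,r=pose(); print(s['t'],w2s(p),s['contact_force'],s['dq'].round(3))
print('earlier tip',[z(s2w(-47,82,h)) for h in (142,150,159,165,170)])
for n,(x,y) in (("scene",(255,120)),):
    a=optics.capture(n)[y:y+110,x:x+155,::-1]; cv2.imwrite(f"pics/{n}3.png",cv2.resize(a,None,fx=5,fy=5,interpolation=cv2.INTER_CUBIC))
s,p,r=pose(); print(s['t'],w2s(p),s['contact_force'])
```

```text
5.0 [-45.99095113  76.44328302 104.33624042] [-0.22702156  0.00406808 -0.36600051] [-0.    -0.003  0.     0.001 -0.001 -0.001  0.   ]
earlier tip [array([205., 292.]), array([205., 278.]), array([205., 263.]), array([205., 253.]), array([204., 244.])]
5.05 [-45.97708134  76.47400303 104.34748157] [ 0.41299103 -0.04755402  0.21527918]
```

View pics/scene3.png

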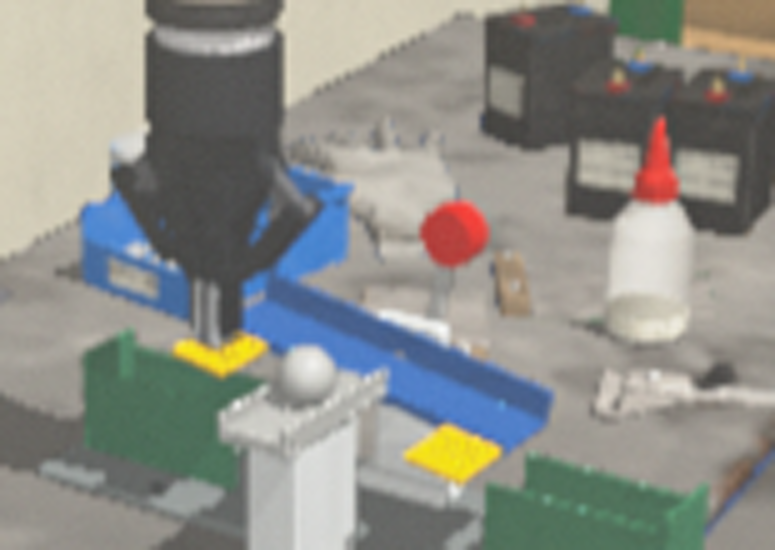

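Emit:
servo_tool:
  series:
    - [0, [4, 0, 0], [0, 0, 0]]
    - [0, [8, 0, 0], [0, 0, 0]]
    - [0, [12, 0, 0], [0, 0, 0]]
    - [0, [15, 0, 0], [0, 0, 0]]
    - [0, [18, 0, 0], [0, 0, 0]]
    - [0, [20, 0, 0], [0, 0, 0]]
    - [0, [20, 0, 0], [0, 0, 0]]
    - [0, [20, 0, 0], [0, 0, 0]]

```text
t: 6.05
tcp_pos: [0.5271, -0.0811, 0.0843]
ee_rot: [0.707, 0.027, 0.706, -0.026]
contact_force: [0.6, -0.3, 0.4]
finger_gap: -0.0001
```

Run:
```python
from h import *
s,p,r=pose(); print(s['t'],w2s(p),s['contact_force'])
for n,(x,y) in (("scene",(255,120)),):
    a=optics.capture(n)[y:y+110,x:x+155,::-1]; cv2.imwrite(f"pics/{n}4.png",cv2.resize(a,None,fx=5,fy=5,interpolation=cv2.INTER_CUBIC))
```

```text
6.05 [-45.91177913  76.60649878  84.3115393 ] [ 0.60580431 -0.28343203  0.37579346]
```

View pics/scene4.png

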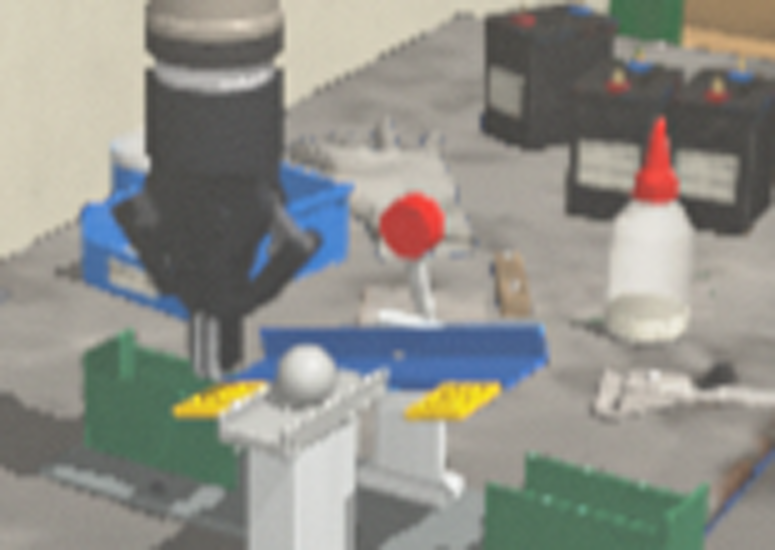

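Emit:
servo_tool:
  series:
    - [0, [-15, 0, 0], [0, 0, 0]]
    - [0, [-45, 0, 0], [0, 0, 0]]
    - [0, [-85, 0, -10], [0, 0, 0]]
    - [0, [-100, -5, -35], [0, 0, 0]]
    - [0, [-100, -15, -65], [0, 0, 0]]
    - [0, [-100, -35, -85], [0, 0, 0]]
    - [0, [-100, -60, -89], [0, 0, 0]]
    - [0, [-100, -76, -89], [0, 0, 0]]
    - [0, [-100, -76, -89], [0, 0, 0]]
    - [0, [-80, -76, -89], [0, 0, 0]]
    - [0, [-70, -76, -89], [0, 0, 0]]
    - [0, [-70, -76, -89], [0, 0, 0]]

```text
t: 7.6
tcp_pos: [0.4321, -0.15, 0.1535]
ee_rot: [0.706, 0.027, 0.707, -0.025]
contact_force: [-0.6, 0.3, 0.5]
finger_gap: 0.0002
```

Run:
```python
from h import *
s,p,r=pose(); print(s['t'],p,w2s(p),s['contact_force'])
for n,(x,y) in (("scene",(255,120)),("top",(240,150))):
    a=optics.capture(n)[y:y+110,x:x+155,::-1]; cv2.imwrite(f"pics/{n}5.png",cv2.resize(a,None,fx=5,fy=5,interpolation=cv2.INTER_CUBIC))
def z(p): return ((proj("scene",p)[0]-[255,120]+.4)*5).round()
x,y,_=w2s(p); print([(h,z(s2w(x,y,h))) for h in (137,154,162,175)])
```

```text
7.6 [ 0.43209304 -0.14996539  0.15347006] [-135.54631648    0.80745737  153.47005722] [-0.61617301  0.267835    0.45586569]
[(137, array([236., 388.])), (154, array([236., 357.])), (162, array([236., 342.])), (175, array([236., 318.]))]
```

View pics/scene5.png

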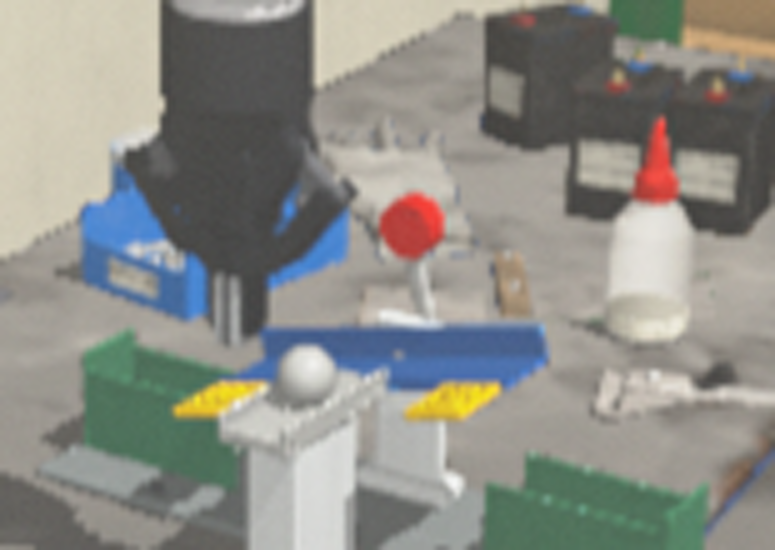

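View pics/top5.png

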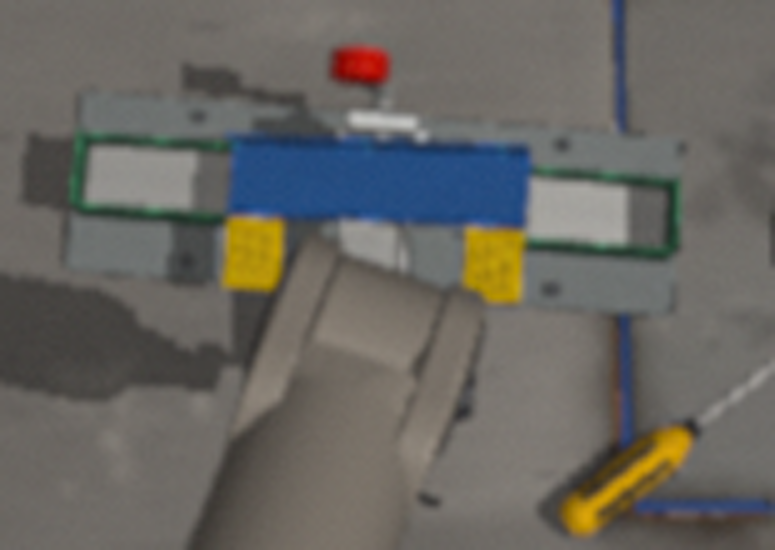

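Emit:
servo_tool:
  series:
    - [0, [15, -1, 0], [0, 0, 0]]
    - [0, [30, -1, 0], [0, 0, 0]]
    - [0, [40, -1, 0], [0, 0, 0]]
    - [0, [43, -1, 0], [0, 0, 0]]
    - [0, [43, -1, 0], [0, 0, 0]]
    - [0, [43, -1, 0], [0, 0, 0]]

```text
t: 8.45
tcp_pos: [0.433, -0.1515, 0.1114]
ee_rot: [0.707, 0.027, 0.706, -0.026]
contact_force: [-0.3, -0.5, -0.3]
finger_gap: 0.0002
```

Run:
```python
from h import *
s,p,r=pose(); print(s['t'],p,w2s(p),s['contact_force'])
for n,(x,y) in (("scene",(275,160)),):
    a=optics.capture(n)[y:y+70,x:x+90,::-1]; cv2.imwrite(f"pics/{n}6.png",cv2.resize(a,None,fx=8,fy=8,interpolation=cv2.INTER_CUBIC))
def z(p): return ((proj("scene",p)[0]-[275,160]+.4)*8).round()
x,y,_=w2s(p); print([(h,z(s2w(x,y,h))) for h in (93,110,116,120)])
print([z(s2w(xx,0,121)) for xx in (-75,-91,-100,-126)], [z(s2w(-126,yy,113)) for yy in (18,-18)])
```

```text
8.45 [ 0.43297847 -0.15145278  0.11142389] [-134.55221375   -0.60961171  111.42389461] [-0.32061701 -0.49529537 -0.31743108]
[(93, array([224., 425.])), (110, array([224., 378.])), (116, array([224., 360.])), (120, array([224., 349.]))]
[array([324., 283.]), array([297., 300.]), array([282., 309.]), array([237., 337.])] [array([191., 346.]), array([284., 372.])]
```

View pics/scene6.png

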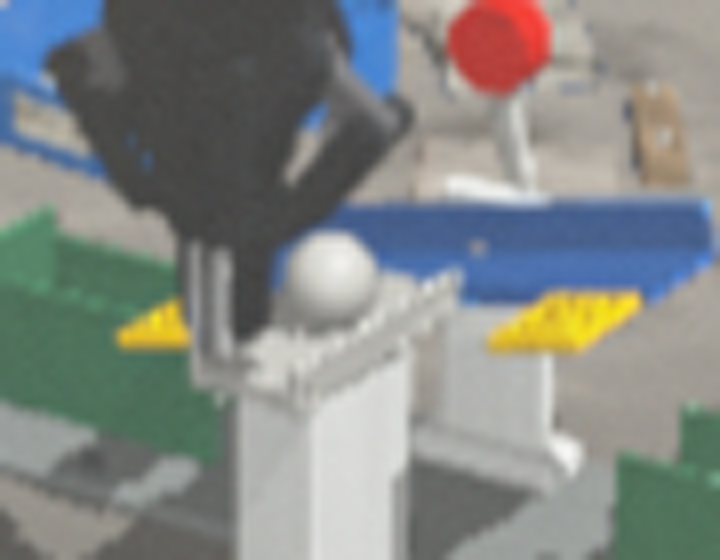

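Emit:
servo_tool:
  series:
    - [0, [3, 0, 0], [0, 0, 0]]
    - [0, [6, 0, 0], [0, 0, 0]]
    - [0, [6, 0, 5], [0, 0, 0]]
    - [0, [6, 0, 10], [0, 0, 0]]
    - [0, [6, 0, 10], [0, 0, 0]]

```text
t: 9.12
tcp_pos: [0.4433, -0.1521, 0.1052]
ee_rot: [0.707, 0.027, 0.706, -0.026]
contact_force: [-0.2, -0.3, 0.1]
finger_gap: -0.0
```

Run:
```python
from h import *
s,p,r=pose(); print(s['t'],p,w2s(p),s['contact_force'])
a=optics.capture("scene")[180:220,290:340,::-1]; a=cv2.convertScaleAbs(a,alpha=1.5,beta=-60); cv2.imwrite("pics/scene7.png",cv2.resize(a,None,fx=14,fy=14,interpolation=cv2.INTER_CUBIC))
```

```text
9.125 [ 0.44330579 -0.15212324  0.10519616] [-124.20366418   -0.50643137  105.19616394] [-0.2052402  -0.29618623  0.08203301]
```

View pics/scene7.png

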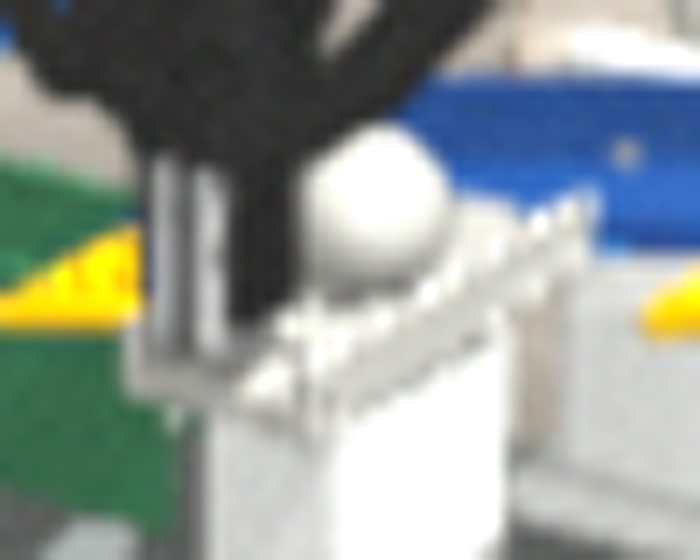

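Emit:
servo_tool:
  series:
    - [0, [0, 0, 6], [0, 0, 0]]
    - [0, [0, 0, 12], [0, 0, 0]]
    - [0, [0, 0, 18], [0, 0, 0]]
    - [0, [0, 0, 24], [0, 0, 0]]
    - [0, [0, 0, 32], [0, 0, 0]]
    - [0, [0, 0, 42], [0, 0, 0]]
    - [0, [0, 0, 53], [0, 0, 0]]
    - [0, [0, 0, 65], [0, 0, 0]]
    - [0, [0, 0, 76], [0, 0, 0]]
    - [0, [0, 0, 82], [0, 0, 0]]
    - [0, [0, 0, 82], [0, 0, 0]]
    - [0, [0, 0, 82], [0, 0, 0]]
    - [0, [0, 0, 82], [0, 0, 0]]
    - [0, [0, 0, 82], [0, 0, 0]]

```text
t: 10.92
tcp_pos: [0.5241, -0.1581, 0.1052]
ee_rot: [0.707, 0.027, 0.707, -0.026]
contact_force: [0.3, -0.5, 0.1]
finger_gap: -0.0002
```

Run:
```python
from h import *
s,p,r=pose(); print(s['t'],p,w2s(p),s['contact_force'])
for n,(x,y) in (("scene",(255,120)),("top",(240,150))):
    a=optics.capture(n)[y:y+110,x:x+155,::-1]; cv2.imwrite(f"pics/{n}8.png",cv2.resize(a,None,fx=5,fy=5,interpolation=cv2.INTER_CUBIC))
```

```text
10.925 [ 0.5241307  -0.15811559  0.10517341] [-43.15694852  -0.44196041 105.17341033] [ 0.30307506 -0.45598942  0.12509182]
```

View pics/scene8.png

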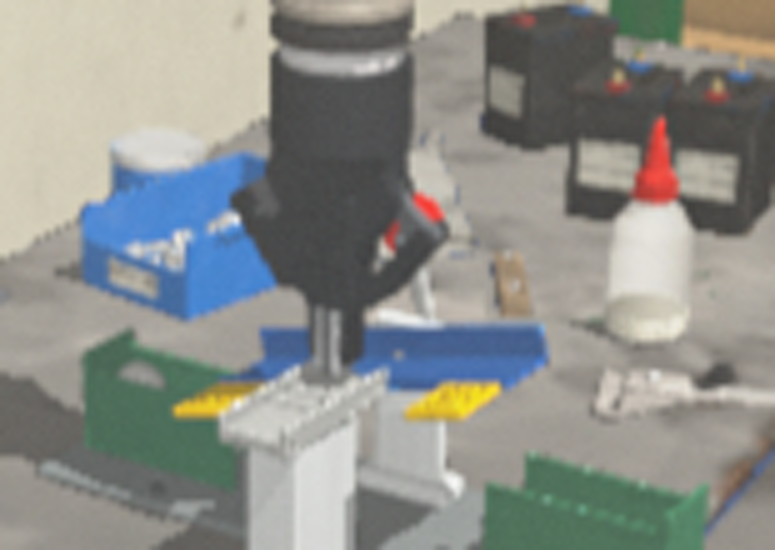

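View pics/top8.png

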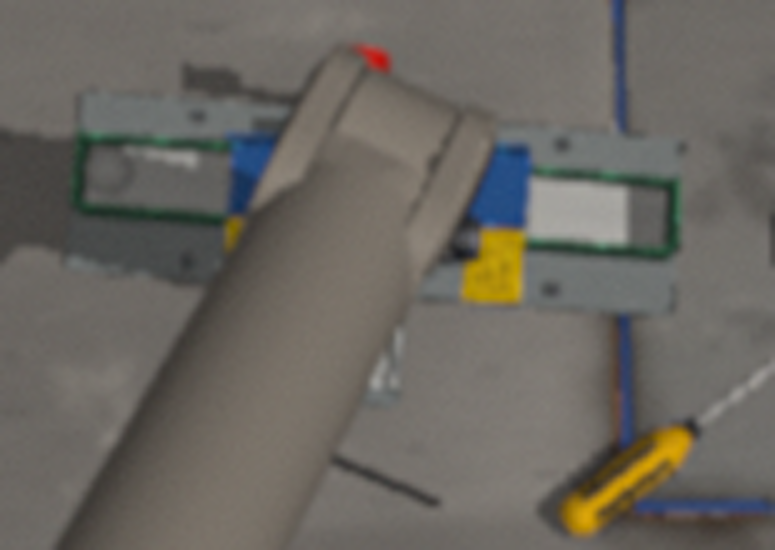

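The ball is in the left chute, at about zoomed (110,172) in the top picture, and the gate is still tipped left. I'll back off: straight up first, then toward the robot.

Emit:
servo_tool:
  series:
    - [0, [-10, 0, 0], [0, 0, 0]]
    - [0, [-30, 0, 0], [0, 0, 0]]
    - [0, [-60, 0, -5], [0, 0, 0]]
    - [0, [-90, 0, -20], [0, 0, 0]]
    - [0, [-110, 0, -40], [0, 0, 0]]
    - [0, [-120, 0, -50], [0, 0, 0]]
    - [0, [-120, 0, -50], [0, 0, 0]]
    - [0, [-120, 0, -50], [0, 0, 0]]

```text
t: 12.02
tcp_pos: [0.4746, -0.1543, 0.2245]
ee_rot: [0.706, 0.027, 0.707, -0.025]
contact_force: [-0.6, 0.0, 0.6]
finger_gap: 0.0001
```

Run:
```python
from h import *
s,p,r=pose(); print(s['t'],w2s(p),s['contact_force'])
im=[]
for n,(x,y) in (("scene",(255,120)),("top",(240,150))):
    a=optics.capture(n)[:,:,::-1]; cv2.imwrite(f"pics/{n}9f.png",a); a=a[y:y+110,x:x+155]; im.append(cv2.resize(a,None,fx=3.5,fy=2.7*3.5/2.7*.75,interpolation=cv2.INTER_CUBIC))
cv2.imwrite("pics/9.png",np.vstack(im))
uv=np.array([110,172])/5-.4+[240,150]; print('ball',w2s(onplane("top",uv,.025)),w2s(onplane("top",uv,.04)))
```

```text
12.025 [-92.84315253  -0.35041569 224.51385763] [-0.64600254  0.02010899  0.60743945]
ball [  6.11076694 173.68551019  25.        ] [  3.90225173 171.94396529  40.        ]
```

View pics/9.png

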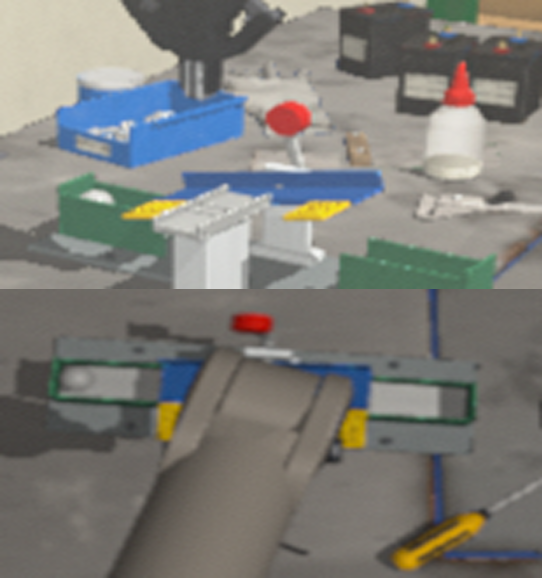

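View pics/top9f.png

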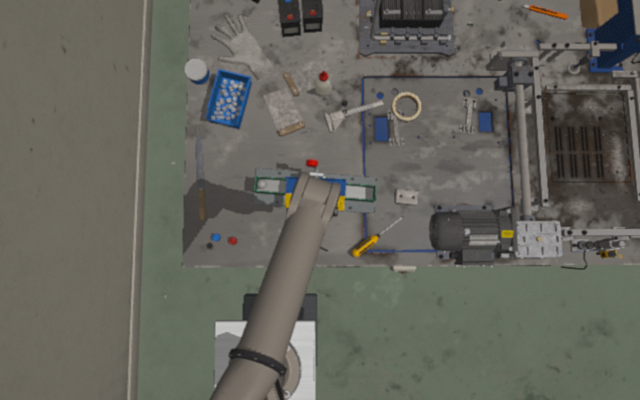

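The ball rests in the left chute at about sorter (5, 173) mm and the gate is tipped left. Both caps, at (216,237) and (233,240), and the block at (406,197) haven't moved, and the arm is clear.

```bash
python3 -c "
from workcell import workorder,ctrl
print(workorder.close_job(), ctrl.get_state()['t'])"
```

```text
the job is handed in; nothing more can be done
the job is handed in; nothing more can be done
```

I pressed the raised left pad down with the closed fingertips until the gate rocked over, then pushed the ball along its lane. It dropped onto the gate and rolled into the left chute. I handed the job in at about 12 s of the 42 s allowed; no verdict is reported.

- **Final checks:**
  - The gate is tipped left.
  - The ball lies in the left chute at about sorter x = 5, y = 173 mm, in the same place in pictures about 1 s apart.
  - The caps and the block are where they were at the start, judging by their pixel positions.
  - The arm is clear, and the wrist force read at most about 1 N each time I checked it.
- **Disagreement:** In the pictures the fingertips stood about 6–10 mm above the reported TCP, although they were said to be 17 mm ahead of it. My first press therefore stopped short of tipping the gate. I corrected the depth from the pictures, for the second press and for the push.
- **Not checked:** I saw the ball in its lane and then in the chute, but took no picture of it on the gate in between.

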